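Find the high spot on a prop's drive wheel with a dial indicator

ROBOT

A 7-joint arm with a two-finger parallel gripper is mounted at the origin on the work surface. World frame = base frame: x ahead of the robot, y to its left, z up, the work surface at z = 0. Lengths are in m, angles in rad, forces in N, time in s.
With the tool pointing down it reaches from about 0.4 to 0.85 m from the base axis. Payload 4.5 kg.
Tool frame: the origin (TCP) lies on the centre line of the jaws, within the pads' length; the fingertips stand 17 mm ahead of it and the grasp point (between the pads) lies 2 mm behind it (r.tip_reach is the distance from the TCP to the fingertips, in m); z points along the fingers, y is the line along which they close (so a half turn about z gives the same grasp; the last joint's range is limited). The gripper opens to 88 mm and grips with 3 to 60 N. Pads are 18 mm wide; open, the fingers measure 123 mm over their backs; the gripper's body (75 mm by 187 mm) begins 45 mm behind the grasp point.
Start: joints at [-1.261, 0.689, -0.195, 1.565, 0.157, 0.902, -0.215], TCP at [0.17, 0.601, 0.256] pointing down, gripper open.
Joint ranges: [-3.01, 3.01], [-0.46, 2.08], [-1.47, 1.51], [0.13, 2.56], [-1, 4.14], [0.04, 2.09], [-2.66, 2.66]. Speed limits (rad/s): [2.57, 2.57, 3.14, 3.14, 3.14, 3.14, 3.14].

INTERFACE

Orientations are given as a unit quaternion [x, y, z, w].
In Python, from plant import r gives the robot as it stands.
- The arm moves only by the tool step_arm, never from a script. Its argument "steps" is a list of rows, each a list of 7 numbers: the shift along the tool's x, y, z in cm, then the turn, a rotation vector about the tool's x, y, z in degrees, then the gripper's target within -1 to 1 (shut at 1, half-way at 0, fully open at -1). A call has 1 to 8 rows; each row shifts and turns the commanded pose from where the row before left it, along the tool's axes as they then stand; what a row does not reach is not made up. A row lasts 1/8 s, in which the tool goes at most 62.5 mm and 10.7 degrees, less where a joint would pass 70% of its speed; a pose out of reach is approached as far as the arm can. A call with a gripper value outside its range is refused whole. The fingers move at their own pace and stop on an object; "force" is the grip in N (left out, the last holds). Time passes only in rows, so rows that do not move let the fingers close. It gives the time, the measured TCP pose, the force, the opening and the grip force at its end, in the units of the state.
- r.get_state(): the state, without advancing time (a new reading comes with each control period).
- r.snapshot(name): name is "scene" or "top" or "wrist"; returns a dict with "pixels" (384x512x3 uint8, red, green, blue), "fx", "fy", "cx", "cy" (pixels), "cam_to_world" (4x4, takes a point from camera to world coordinates). Camera axes: x right, y down, z forward; pixel columns grow to the right and rows downward; lengths in m; the calibration is good to about 2 mm. A picture is of the moment at which its call begins. There is no depth.
- r.finish_job(): hands the job in; it is judged then, once.
The state is a dict: "clock": time; "q": joint angles; "qd": joint speeds; "joint_torque": joint torques, N m; "tool_pos": TCP position; "eef_rot": TCP orientation; "contact_force": force on the tool from outside, world axes, zero at the start; "moment": the same for the moment, N m; "opening": opening from 0.0 (shut) to 1.0 (fully open); "finger_force": force on a finger pad.
Only numpy, scipy, OpenCV 4.12 (cv2) and the standard library are available. Lean on these libraries where they do the work, as an engineer would, in place of code of your own. Each camera call takes 0.05 s, during which the arm holds its last target. There are 200 camera calls.

TASK

The rubber-tyred drive wheel of the animated figure thumps once every turn. On the checking stand, slide the dial indicator up to the wheel until the tyre has pushed its plunger in about 4 mm, then turn the wheel by its crank handle under the plunger to find the tyre's highest spot, and leave the wheel standing with that spot under the plunger and the indicator still bearing on it, ready for marking. Be gentle with the indicator: move it by its post, do not knock or press on it, and never run its plunger to the end of its travel; leave the other things on the counter alone.

Things in the scene. Friction and masses are not known exactly. Their poses are not given: they have to be found in the camera images.
- stand: Green checking stand, fixed to the counter: a base plate 150 x 370 mm, 16 mm high, with a slide bed along its own y. The wheel turns on an upright spindle at its +y end; the dial indicator stands on a carriage on its -y part with the plunger pointing along the stand's +y, straight at the wheel's axis. Origin: underside of the base plate, 110 mm from the wheel's axis; z is up.
- hub (a point): The wheel's axis (upright) at the height of the tyre's top face, 67 mm above the counter. The wheel turns either way, any number of turns, with a light drag (about 0.1 N m), and stays where it is left. Its black rubber tyre is 22 mm wide (45 to 67 mm above the counter), plain radius 70 mm.
- rim (a point): Fixed point of the stand where the plunger's line meets the tyre's plain rim, 56 mm above the counter, 70 mm from the wheel's axis. The tyre swells to 73 mm radius at its one highest spot (fading out 25 degrees either side); elsewhere it has a lesser swelling of 1.5 mm, not the one wanted. Where they lie relative to the crank handle differs each time and is not given.
- wheel: The aluminium crank disc, 120 mm across, bolted in the tyre and turning with it; origin on the wheel's axis, 67 mm above the counter; z up, x points to the crank handle. Its central boss reaches 78 mm above the counter.
- handle (a point): Grip point of the crank handle, on the handle's axis, 102 mm above the counter: an upright black sleeve 16 mm in diameter and 44 mm long (76 to 120 mm above the counter), running free on a pin 45 mm from the wheel's axis, so it can be held fast with unchanging gripper heading while it is led round the axis on a circle of 45 mm radius.
- carriage: The indicator's carriage: slides along the stand's y only (+y to the wheel; at the start the tip is 15 to 35 mm from the tyre). Stiff (8 N), stays where left. Origin: below the tip of the fully extended plunger, 26 mm above the counter.
- dial: The dial indicator on the carriage, 72 mm across, its dial facing up, carrying the needle; origin at the dial's centre, 78 mm behind the carriage's origin (-y), 26 mm above the counter; its top is 72 mm above the counter. A delicate instrument: the robot should not press on it (at most 5 N); move it by the post.
- post (a point): Grip point on the carriage's upright steel post, by which it is pushed: post 16 mm in diameter, standing 152 mm behind the carriage's origin (-y), its axis 38 mm behind the dial's rim, its top 109 mm above the counter; this point is on its axis, 93 mm above the counter.
- plunger: The indicator's sprung plunger (5 mm rod with a ball end 8 mm across), 56 mm above the counter, moves along the stand's y: 10 mm of travel, 1.0 N when fully out, rising to 3.5 N fully in. It takes no harm up to 6 N. Origin: its tip.
- tip (a point): The foremost point of the plunger's ball end, 56 mm above the counter.
- needle (a joint): The dial's reading as the needle's angle in rad: 0 with the plunger fully out (needle pointing at the long thick mark, towards the wheel), turning clockwise from above 0.628 rad per mm that the plunger is pushed in: one whole turn of the dial is the whole 10 mm of travel. Long marks are 1 mm apart.
- tub: Bystander: open clear plastic tub 130 x 170 x 60 mm, origin under its centre.
- control_box: Bystander: black control box 130 x 160 x 45 mm with a knob on top, origin under its centre.
- screwdriver: Bystander: yellow-handled screwdriver lying on the counter, about 200 mm long.
- tape_measure: Bystander: tape measure 62 x 34 x 60 mm standing on edge, origin under its centre.

How it is judged:
By the outcome, as a careful person would: the job done as asked, in the order asked, and still so for the second after the job is handed in, with the robot touching nothing.
It also fails if it takes over 70 s, if anything falls off the work surface, if the arm or the gripper's body presses on something with over 40 N, if the wrist force passes 120 N, or if a joint passes its speed limit or range.

## Working session

There is one attempt and no reset: what is moved stays moved. The work goes in short steps, Python scripts to look and compute and a tool call to move; the robot and the scene stay as the last step left them, time stands still between calls to the robot, and variables do not carry over. Pictures are saved under pics/ and viewed, at most 10 in all, crops included, and the job is handed in when it is done.

Besides the shell and the picture viewer there is one more tool, called after "Emit:" in YAML: its name, and indented under it one key for each argument. step_arm: Moves the arm, as the interface text tells. Its arguments: {"type":"object","properties":{"steps":{"type":"array","items":{"type":"array","items":{"type":"number"}}},"force":{"type":"number"}},"required":["steps"]}

```bash
mkdir -p pics; ls
python3 - <<'E'
from plant import r
import cv2,numpy as np
for n in ["scene","top"]:
    s=r.snapshot(n); cv2.imwrite(f"pics/{n}0.png",cv2.resize(s["pixels"][:,:,::-1],(800,600),interpolation=cv2.INTER_CUBIC))
    print(n,s["fx"],s["fy"],s["cx"],s["cy"],np.round(s["cam_to_world"],4).tolist())
st=r.get_state();print({k:np.round(v,3).tolist() for k,v in st.items()})
E
```

```text
pics
scene 486.6802367462747 486.6802367462747 256.12933941236105 190.0525480233359 [[0.0084, 0.814, -0.5808, 1.4229], [1.0, -0.0066, 0.0053, -0.0052], [0.0005, -0.5809, -0.814, 1.3495], [0.0, 0.0, 0.0, 1.0]]
top 367.513841200234 367.513841200234 258.32342130896006 195.6059563687284 [[0.021, -0.996, 0.0864, 0.4667], [-0.9996, -0.0194, 0.0192, -0.0133], [-0.0175, -0.0868, -0.9961, 1.0298], [0.0, 0.0, 0.0, 1.0]]
{'clock': 0.1, 'q': [-1.261, 0.69, -0.195, 1.566, 0.157, 0.902, -0.215], 'qd': [0.001, -0.003, -0.002, -0.002, -0.0, -0.0, 0.0], 'joint_torque': [-0.003, -52.85, -1.272, -15.384, -0.053, 0.002, 0.0], 'tool_pos': [0.17, 0.601, 0.255], 'eef_rot': [0.137, 0.991, -0.001, -0.0], 'contact_force': [0.497, 0.156, 0.283], 'moment': [0.002, 0.009, -0.048], 'finger_force': 0.0, 'opening': 1.004}
```

View pics/scene0.png

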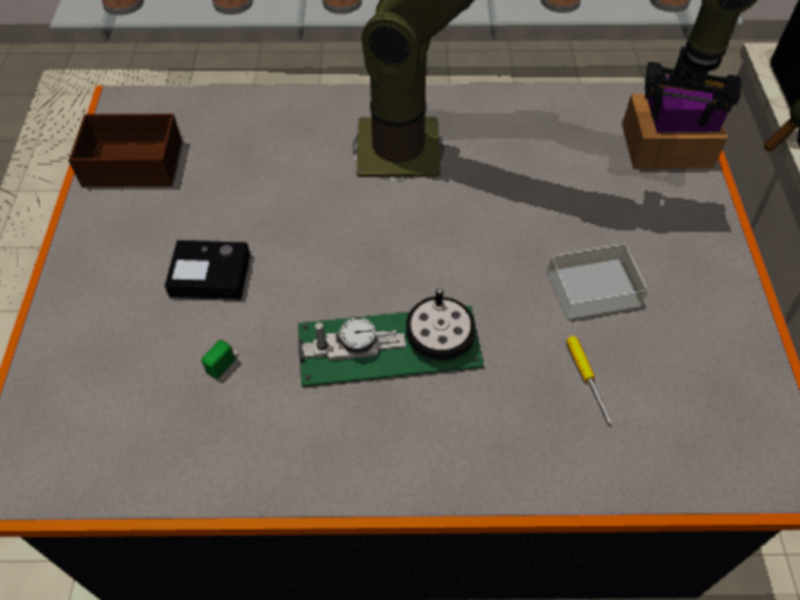

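View pics/top0.png

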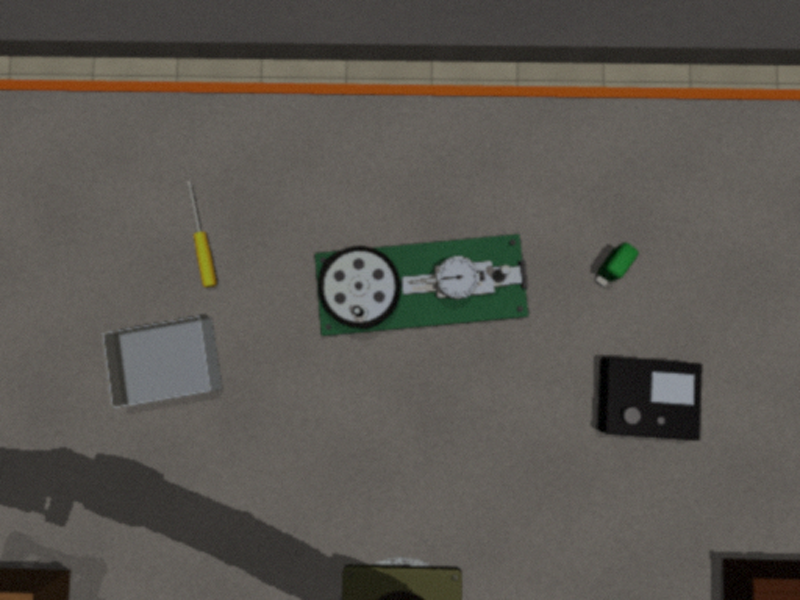

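The scene view shows the wheel's hub at about (441,322), the handle top at (439,293) and the post top at (320,325). The top view shows the hub at (359,286), the handle top at (358,311), the dial at (459,277), the post at (499,275) and the plate corners at (315,253), (519,235), (528,317) and (321,335).

```bash
cat > h.py <<'E'
import numpy as np
def ray(s,u,v):
    T=np.array(s["cam_to_world"]); d=T[:3,:3]@np.array([(u-s["cx"])/s["fx"],(v-s["cy"])/s["fy"],1.]); return T[:3,3],d/np.linalg.norm(d)
def onz(s,u,v,z):
    o,d=ray(s,u,v); return o+d*(z-o[2])/d[2]
def tri(*rs):
    A=0;b=0
    for o,d in rs:
        P=np.eye(3)-np.outer(d,d); A=A+P; b=b+P@o
    return np.linalg.solve(A,b)
def big(u,k=.64): return (np.array(u)+.5)*k-.5
E
python3 - <<'E'
from plant import r
from h import *
import cv2
a=r.snapshot("scene");b=r.snapshot("top")
for n,p,q in [("hub78",(441,322),(359,286)),("handle120",(439.5,292),(357.5,311)),("post109",(320,325),(499,275))]:
    print(n,tri(ray(a,*big(p)),ray(b,*big(q))).round(4))
for n,p,z in [("hub",(359,286),.078),("handle",(357.5,311),.12),("dial",(459,277),.072),("post",(499,275),.109)]: print(n,onz(b,*big(p),z).round(4))
for p in [(315,253),(519,235),(528,317),(321,335)]: print(onz(b,*big(p),.016).round(4))
im=b["pixels"][140:225,190:350,::-1]; cv2.imwrite("pics/topc.png",cv2.resize(im,None,fx=5,fy=5,interpolation=cv2.INTER_CUBIC))
im=a["pixels"][180:250,185:315,::-1]; cv2.imwrite("pics/scc.png",cv2.resize(im,None,fx=6,fy=6,interpolation=cv2.INTER_CUBIC))
E
```

```text
hub78 [0.5806 0.082  0.0826]
handle120 [0.5358 0.0792 0.123 ]
post109 [ 0.6003 -0.152   0.104 ]
hub [0.5812 0.0809 0.078 ]
handle [0.536 0.078 0.12 ]
dial [ 0.6003 -0.0862  0.072 ]
post [ 0.5996 -0.1478  0.109 ]
[0.6467 0.1676 0.016 ]
[ 0.6857 -0.1965  0.016 ]
[ 0.5393 -0.2128  0.016 ]
[0.5001 0.1519 0.016 ]
```

View pics/topc.png

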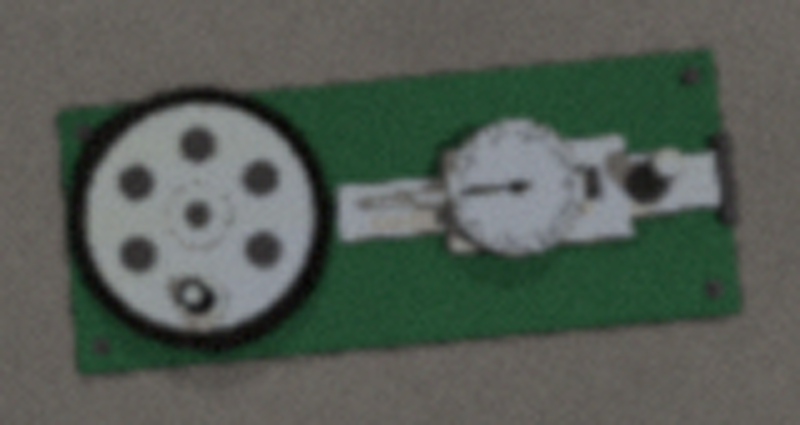

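View pics/scc.png

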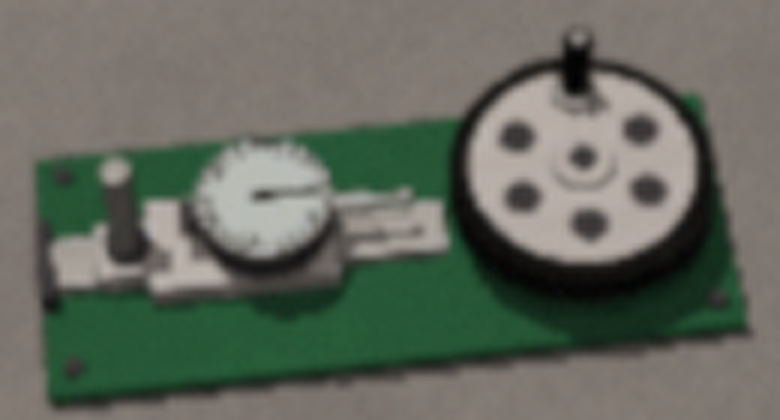

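The crops show the needle at zero, pointing towards the wheel. The post's light top is at about (667,160) in the top crop and (115,168) in the scene crop. The handle top is at (199,294) and (578,37), and the hub is at (199,213) and (583,157).

Run:
```python
from plant import r
from h import *
a=r.snapshot("scene");b=r.snapshot("top")
fb=lambda p:(big(p,1/5)+[190,140]); fa=lambda p:(big(p,1/6)+[185,180])
P={}
for n,p,q,z in [("hub78",(583,157),(199,213),.078),("handle120",(578,37),(199,294),.12),("post109",(115,168),(667,160),.109),("post109b",(115,168),(645,182),.109)]:
    P[n]=tri(ray(a,*fa(p)),ray(b,*fb(q))); print(n,P[n].round(4),onz(a,*fa(p),z).round(4),onz(b,*fb(q),z).round(4))
print("dial",onz(b,*fb((514,187)),.072), onz(a,*fa((264,197)),.072))
C=[onz(b,*fb(p),.016) for p in [(58,110),(712,48),(740,314),(78,374)]]
c=np.mean(C,0);y=(C[0]+C[3]-C[1]-C[2]);y/=np.linalg.norm(y);print("centre",c,"ydir",y,np.degrees(np.arctan2(y[1],y[0])))
```

```text
hub78 [0.582  0.0816 0.0856] [0.5768 0.083  0.078 ] [0.5829 0.0814 0.078 ]
handle120 [0.5365 0.0775 0.1289] [0.5298 0.0804 0.12  ] [0.5372 0.0761 0.12  ]
post109 [ 0.6089 -0.156   0.119 ] [ 0.6022 -0.1575  0.109 ] [ 0.6105 -0.1573  0.109 ]
post109b [ 0.5997 -0.1526  0.1042] [ 0.6022 -0.1575  0.109 ] [ 0.5991 -0.1463  0.109 ]
dial [ 0.60050032 -0.08313917  0.072     ] [ 0.59646596 -0.08356328  0.072     ]
centre [ 0.59384015 -0.02216566  0.016     ] ydir [-0.11169614  0.99374241  0.        ] 96.4130998431419
```

Emit:
step_arm:
  steps:
    - [-3.9,-3.8,0,0,0,0,-1]
    - [-3.9,-3.8,0,0,0,0,-1]
    - [-3.9,-3.8,0,0,0,0,-1]
    - [-3.9,-3.8,0,0,0,0,-1]
    - [-3.9,-3.8,0,0,0,0,-1]
    - [-3.9,-3.8,0,0,0,0,-1]
    - [-3.9,-3.8,0,0,0,0,-1]
    - [-3.9,-3.8,0,0,0,0,-1]

```text
clock: 1.3
tool_pos: [0.3885, 0.2225, 0.2559]
eef_rot: [0.137, 0.991, 0.0, 0.0]
contact_force: [1.6, 0.5, 0.3]
opening: 1.003
finger_force: 0.0
```

Emit:
step_arm:
  steps:
    - [-3.9,-3.8,0,0,0,0,-1]
    - [-3.9,-3.8,0,0,0,0,-1]
    - [-3.9,-3.8,0,0,0,0,-1]
    - [-3.9,-3.8,0,0,0,0,-1]
    - [-3.9,-3.8,0,0,0,0,-1]
    - [-3.9,-3.8,0,0,0,0,-1]
    - [-3.9,-3.8,0,0,0,0,-1]
    - [-3.9,-3.8,0,0,0,0,-1]

```text
clock: 2.3
tool_pos: [0.6057, -0.1552, 0.2557]
eef_rot: [0.138, 0.991, 0.0, 0.0]
contact_force: [1.4, 0.6, -1.6]
opening: 1.002
finger_force: 0.0
```

Emit:
step_arm:
  steps:
    - [0,0,0,0,0,8.5,-1]
    - [0,0,0,0,0,8.5,-1]
    - [0,0,0,0,0,8.5,-1]
    - [0,0,0,0,0,8.5,-1]
    - [0,0,0,0,0,8.5,-1]
    - [0,0,0,0,0,8.5,-1]
    - [0,0,0,0,0,8.5,-1]
    - [0,0,0,0,0,8.5,-1]

```text
clock: 3.3
tool_pos: [0.605, -0.1534, 0.2556]
eef_rot: [0.67, 0.743, 0.0, -0.0]
contact_force: [0.2, -0.6, 0.4]
opening: 1.001
finger_force: 0.0
```

Run:
```python
from plant import r
import numpy as np, cv2, pickle
s=r.snapshot("wrist"); pickle.dump(s,open("w1.pkl","wb"))
print(np.round(s["cam_to_world"],4).tolist(),s["fx"],s["cx"],s["cy"]);st=r.get_state();print(st["tool_pos"],st["eef_rot"],st["q"])
cv2.imwrite("pics/w1.png",cv2.resize(s["pixels"][:,:,::-1],(800,600),interpolation=cv2.INTER_CUBIC))
```

```text
[[0.9947, 0.0991, 0.0288, 0.5974], [0.1032, -0.9542, -0.2807, -0.08], [-0.0003, 0.2822, -0.9594, 0.3845], [0.0, 0.0, 0.0, 1.0]] 311.33520827440196 254.48993957201444 195.20793911053872
[ 0.60511638 -0.15318411  0.25563049] [ 6.71087985e-01  7.41377706e-01  9.20232056e-05 -6.92453159e-05] [ 0.14172347  0.68550246  0.05874798  1.5761914  -0.04848852  0.88134433
  0.31752644]
```

View pics/w1.png

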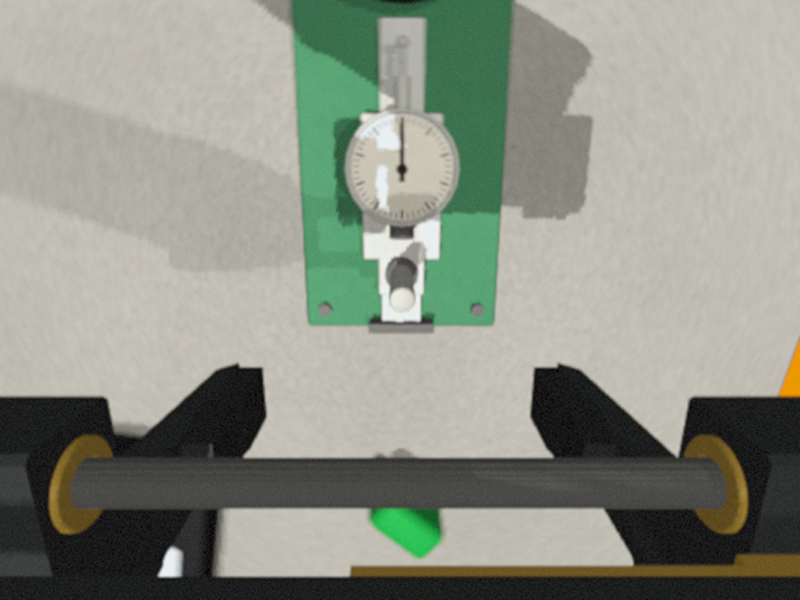

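The wrist view is squared to the stand. The post's top is at (401,298), the dial's centre at (401,168) with the needle at zero, and the plunger tip at about (402,40).

Run:
```python
import pickle
from plant import r
from h import *
s=pickle.load(open("w1.pkl","rb"))
a=r.snapshot("scene"); fa=lambda p:(big(p,1/6)+[185,180])
p=onz(s,*big((401,299)),.109);d=onz(s,*big((401.5,168)),.072);t=onz(s,*big((402,38)),.056)
print("tri post",tri(ray(s,*big((401,299))),ray(a,*fa((115,168)))))
yd=np.array([-.1117,.9937]);xd=np.array([.9937,.1117])
for n,v in [("post",p),("dial",d),("tip",t)]: print(n,v,"stand y from post",(v-p)[:2]@yd,(v-p)[:2]@xd)
st=r.get_state();T=st["tool_pos"];q=st["eef_rot"]
from scipy.spatial.transform import Rotation as R
M=R.from_quat(q).as_matrix();print("to post cm",100*M.T@(np.array([p[0],p[1],.091])-T), np.degrees(np.arctan2(M[1,1],M[0,1])))
for e in C if 0 else [(309,325),(494,325)]: print(onz(s,*big(e),.016))
```

```text
tri post [ 0.60666931 -0.15583112  0.11515455]
post [ 0.6070786 -0.156568   0.109    ] stand y from post 0.0 0.0
dial [ 0.59985414 -0.08317018  0.072     ] stand y from post 0.07374238508726874 0.0010195864600661916
tip [ 0.59229808 -0.00789699  0.056     ] stand y from post 0.14938536390386595 0.0019191444458936254
to post cm [-0.34699594  0.16772859 16.46104059] 6.198973246878261
[ 0.5394726  -0.21147469  0.016     ]
[ 0.68653259 -0.19619774  0.016     ]
```

Emit:
step_arm:
  steps:
    - [-0.35,0.17,2.0,0,0,0,-1]
    - [0,0,2.5,0,0,0,-1]
    - [0,0,2.5,0,0,0,-1]
    - [0,0,2.5,0,0,0,-1]
    - [0,0,2.5,0,0,0,-1]
    - [0,0,2.5,0,0,0,-1]
    - [0,0,1.8,0,0,0,-1]
    - [0,0,0,0,0,0,0]

```text
clock: 4.4
tool_pos: [0.6063, -0.1565, 0.0915]
eef_rot: [0.667, 0.745, -0.0, -0.001]
contact_force: [0.2, 0.7, 0.3]
opening: 0.918
finger_force: 0.0
```

Emit:
step_arm:
  steps:
    - [0,0,0,0,0,0,1]
    - [0,0,0,0,0,0,1]
    - [0,0,0,0,0,0,1]
    - [0,0,0,0,0,0,1]
    - [0,0,0,0,0,0,1]
  force: 25

```text
clock: 5.03
tool_pos: [0.6072, -0.1568, 0.0928]
eef_rot: [0.668, 0.744, 0.0, 0.0]
contact_force: [1.0, 0.8, -0.5]
opening: 0.346
finger_force: 0.0
```

Emit:
step_arm:
  steps:
    - [0,0,0,0,0,0,1]
    - [0,0,0,0,0,0,1]
    - [0,0,0,0,0,0,1]
    - [0,0,0,0,0,0,1]
    - [0,0,0,0,0,0,1]
  force: 25

```text
clock: 5.65
tool_pos: [0.6077, -0.1568, 0.0927]
eef_rot: [0.668, 0.744, 0.0, 0.0]
contact_force: [3.1, 0.4, -2.2]
opening: 0.169
finger_force: 25.0
```

Emit:
step_arm:
  steps:
    - [0.2,0,0,0,0,0,1]
    - [0.2,0,0,0,0,0,1]
    - [0.2,0,0,0,0,0,1]
    - [0.2,0,0,0,0,0,1]
    - [0.2,0,0,0,0,0,1]
    - [0.2,0,0,0,0,0,1]
    - [0.2,0,0,0,0,0,1]
    - [0,0,0,0,0,0,1]

```text
clock: 6.65
tool_pos: [0.6066, -0.1468, 0.0928]
eef_rot: [0.669, 0.744, -0.001, 0.003]
contact_force: [4.7, -6.7, -6.0]
opening: 0.173
finger_force: 25.0
```

Run:
```python
from plant import r
import numpy as np, cv2, pickle
s=r.snapshot("wrist"); pickle.dump(s,open("w2.pkl","wb"))
print(np.round(s["cam_to_world"],4).tolist())
cv2.imwrite("pics/w2.png",cv2.resize(s["pixels"][:,:,::-1],(800,600),interpolation=cv2.INTER_CUBIC))
```

```text
[[0.9944, 0.1005, 0.0325, 0.5984], [0.1056, -0.9524, -0.2858, -0.0727], [0.0022, 0.2877, -0.9577, 0.2213], [0.0, 0.0, 0.0, 1.0]]
```

View pics/w2.png

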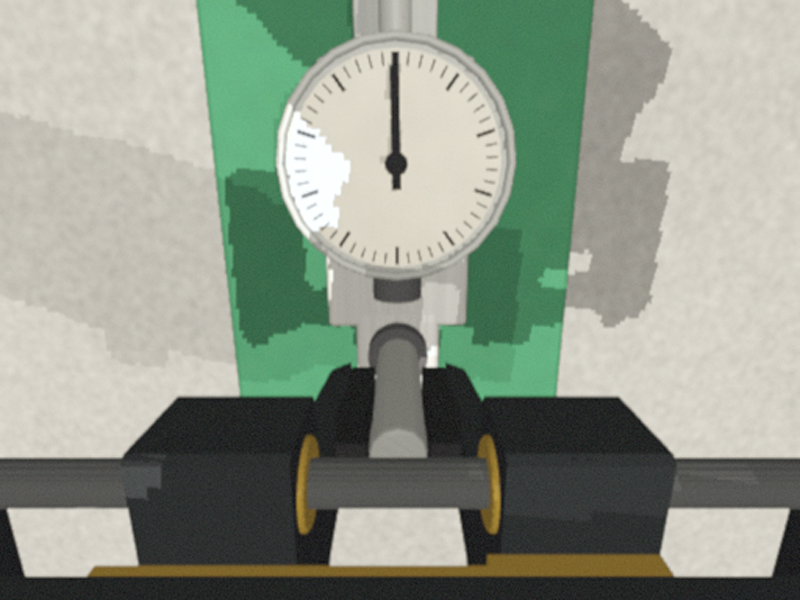

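The wrist view shows the post held, the dial's centre at (396,162) and the needle still at zero with its tip at (395,55). I'll write a needle reader.

```bash
cat > needle.py <<'E'
from h import *
import cv2,pickle
A=np.radians(6.0); YD=np.array([-np.sin(A),np.cos(A)]); XD=np.array([np.cos(A),np.sin(A)])
def read(s,c,z=.071):
    "needle reading in mm; c: rough dial centre xy (world). Rectify the dial's plane, stand y up, 0.2 mm/px"
    T=np.linalg.inv(s["cam_to_world"]);K=np.array([[s["fx"],0,s["cx"]],[0,s["fy"],s["cy"]],[0,0,1]])
    def proj(P): p=K@(T[:3,:3]@P+T[:3,3]); return p[:2]/p[2]
    w=[]; o=[]
    for i,j in [(-1,-1),(1,-1),(1,1),(-1,1)]:
        P=np.r_[c+.04*(i*XD+j*YD),z]; w.append(proj(P)); o.append([200+200*i,200-200*j])
    im=cv2.warpPerspective(s["pixels"],cv2.getPerspectiveTransform(np.float32(w),np.float32(o)),(400,400))
    g=cv2.cvtColor(im,cv2.COLOR_RGB2GRAY)
    d=cv2.erode((cv2.GaussianBlur(g,(0,0),2)<90).astype(np.uint8)[100:300,100:300],np.ones((3,3)))
    e=cv2.erode(d,np.ones((11,11)));  # only the hub survives
    y,x=np.nonzero(e if e.any() else d); h=np.array([x.mean(),y.mean()])+100
    yy,xx=np.mgrid[:400,:400]; R=np.hypot(xx-h[0],yy-h[1])
    a=np.arange(0,360,.5); rr=np.arange(45,120,1)
    prof=[cv2.remap(g,np.float32(h[0]+rr*np.sin(t))[None],np.float32(h[1]-rr*np.cos(t))[None],1).mean() for t in np.radians(a)]
    prof=np.array(prof); k=prof.argmin(); w8=[(k+i)%720 for i in range(-10,11)]
    v=np.clip(np.median(prof)-prof[w8]-20,0,None); ang=(k+(v*np.arange(-10,11)).sum()/v.sum())*.5
    hub=c+((h[0]-200)*XD-(h[1]-200)*YD)*.0002
    return ang/36,hub,prof.min(),np.median(prof),im
E
cat > nd.py <<'E'
from plant import r
from needle import *
import sys
# usage nd.py cam cx cy
s=r.snapshot(sys.argv[1]);m,h,a,b,im=read(s,np.array([float(sys.argv[2]),float(sys.argv[3])]))
print("mm %.2f"%m,"hub",h.round(4),"dark %.0f of %.0f"%(a,b),"t",r.get_state()["clock"])
E
python3 - <<'E'
from needle import *
s=pickle.load(open("w2.pkl","rb"));print(read(s,onz(s,*big((396,162)),.071)[:2])[:4])
s=pickle.load(open("w1.pkl","rb"));print(read(s,onz(s,*big((401.5,168)),.071)[:2])[:4])
E
python3 nd.py top 0.599 -0.073;python3 nd.py scene 0.599 -0.073
```

```text
(np.float64(9.970618438855094), array([ 0.59820195, -0.07396673]), np.float64(44.54666666666667), np.float64(216.89333333333335))
(np.float64(0.007163397270494605), array([ 0.59997453, -0.08372333]), np.float64(94.18666666666667), np.float64(197.00666666666666))
mm -0.00 hub [ 0.5993 -0.0697] dark 82 of 130 t 6.75
mm 9.97 hub [ 0.5928 -0.067 ] dark 75 of 120 t 6.8
```

Emit:
step_arm:
  steps:
    - [0.2,0,0,0,0,0,1]
    - [0.2,0,0,0,0,0,1]
    - [0.2,0,0,0,0,0,1]
    - [0,0,0,0,0,0,1]
    - [0,0,0,0,0,0,1]

```text
clock: 7.42
tool_pos: [0.6059, -0.1409, 0.0927]
eef_rot: [0.669, 0.744, -0.001, 0.003]
contact_force: [4.9, -6.2, -6.3]
opening: 0.171
finger_force: 25.0
```

```bash
python3 nd.py wrist 0.598 -0.067;python3 nd.py scene 0.598 -0.067
```

```text
mm 9.96 hub [ 0.5975 -0.0681] dark 45 of 217 t 7.475
mm 9.98 hub [ 0.5921 -0.0614] dark 79 of 119 t 7.525
```

Emit:
step_arm:
  steps:
    - [0.1,0,0,0,0,0,1]
    - [0.1,0,0,0,0,0,1]
    - [0.1,0,0,0,0,0,1]
    - [0,0,0,0,0,0,1]

```text
clock: 8.02
tool_pos: [0.6055, -0.1381, 0.0927]
eef_rot: [0.669, 0.743, -0.001, 0.003]
contact_force: [3.7, -7.3, -7.1]
opening: 0.169
finger_force: 25.0
```

```bash
python3 nd.py wrist 0.598 -0.065;python3 nd.py scene 0.598 -0.065
```

```text
mm -0.02 hub [ 0.5971 -0.0654] dark 44 of 217 t 8.075
mm 0.05 hub [ 0.5918 -0.0601] dark 81 of 121 t 8.125
```

Emit:
step_arm:
  steps:
    - [0.1,0,0,0,0,0,1]
    - [0.1,0,0,0,0,0,1]
    - [0.1,0,0,0,0,0,1]
    - [0,0,0,0,0,0,1]

```text
clock: 8.62
tool_pos: [0.6053, -0.1359, 0.0928]
eef_rot: [0.669, 0.743, -0.001, 0.003]
contact_force: [5.2, -8.7, -7.0]
opening: 0.169
finger_force: 25.0
```

```bash
python3 nd.py wrist 0.598 -0.062;python3 nd.py scene 0.598 -0.062
```

```text
mm 0.90 hub [ 0.5969 -0.0631] dark 46 of 217 t 8.675
mm 0.92 hub [ 0.5939 -0.0596] dark 83 of 123 t 8.725
```

Emit:
step_arm:
  steps:
    - [0.1,0,0,0,0,0,1]
    - [0.1,0,0,0,0,0,1]
    - [0.1,0,0,0,0,0,1]
    - [0,0,0,0,0,0,1]

```text
clock: 9.22
tool_pos: [0.605, -0.1333, 0.0928]
eef_rot: [0.669, 0.743, -0.001, 0.004]
contact_force: [4.9, -9.1, -6.9]
opening: 0.178
finger_force: 25.0
```

```bash
python3 nd.py wrist 0.598 -0.06;python3 nd.py scene 0.598 -0.06
```

```text
mm 3.42 hub [ 0.5966 -0.0604] dark 44 of 216 t 9.275
mm 8.40 hub [ 0.6062 -0.0678] dark 74 of 111 t 9.325
```

Emit:
step_arm:
  steps:
    - [0.08,0,0,0,0,0,1]
    - [0,0,0,0,0,0,1]
    - [-0.2,0,0,0,0,0,1]
    - [-0.15,0,0,0,0,0,1]
    - [0,0,0,0,0,0,1]

```text
clock: 9.95
tool_pos: [0.605, -0.1327, 0.0927]
eef_rot: [0.668, 0.744, -0.0, 0.002]
contact_force: [4.0, -4.7, -3.1]
opening: 0.168
finger_force: 25.0
```

```bash
python3 nd.py wrist 0.598 -0.06;python3 nd.py top 0.598 -0.06
```

```text
mm 4.02 hub [ 0.5966 -0.0599] dark 43 of 217 t 10.0
mm 4.03 hub [ 0.5983 -0.0606] dark 86 of 130 t 10.05
```

Emit:
step_arm:
  steps:
    - [0,0,0,0,0,0,0]
    - [0,0,0,0,0,0,-1]
    - [0,0,0,0,0,0,-1]
    - [0,0,0,0,0,0,-1]
    - [0,0,-1.5,0,0,0,-1]
    - [0,0,-3,0,0,0,-1]
    - [0,0,-4,0,0,0,-1]
    - [0,0,-4,0,0,0,-1]

```text
clock: 11.05
tool_pos: [0.6042, -0.1307, 0.2199]
eef_rot: [0.668, 0.744, 0.0, 0.0]
contact_force: [-0.5, -0.6, -0.8]
opening: 1.0
finger_force: 0.0
```

Emit:
step_arm:
  steps:
    - [2.2,-1.1,-2,0,0,0,-1]
    - [2.2,-1.1,-2,0,0,0,-1]
    - [2.2,-1.2,0,0,0,0,-1]
    - [2.2,-1.2,0,0,0,0,-1]
    - [0,0,0,0,0,0,-1]

```text
clock: 11.68
tool_pos: [0.5484, -0.0464, 0.2587]
eef_rot: [0.667, 0.745, 0.001, -0.0]
contact_force: [0.5, -0.5, 0.6]
opening: 0.998
finger_force: 0.0
```

```bash
python3 nd.py top 0.598 -0.06
python3 - <<'E'
from plant import r
import numpy as np, cv2, pickle
s=r.snapshot("wrist"); pickle.dump(s,open("w3.pkl","wb"))
st=r.get_state();print(st["tool_pos"],st["eef_rot"])
cv2.imwrite("pics/w3.png",cv2.resize(s["pixels"][:,:,::-1],(800,600),interpolation=cv2.INTER_CUBIC))
E
```

```text
mm nan hub [ 0.5979 -0.0599] dark 40 of 44 t 11.725
[ 0.54965162 -0.04888374  0.25847178] [6.67939337e-01 7.44215228e-01 2.99770845e-04 8.04425609e-04]needle.py:20: RuntimeWarning: invalid value encountered in scalar divide
  v=np.clip(np.median(prof)-prof[w8]-20,0,None); ang=(k+(v*np.arange(-10,11)).sum()/v.sum())*.5
```

View pics/w3.png

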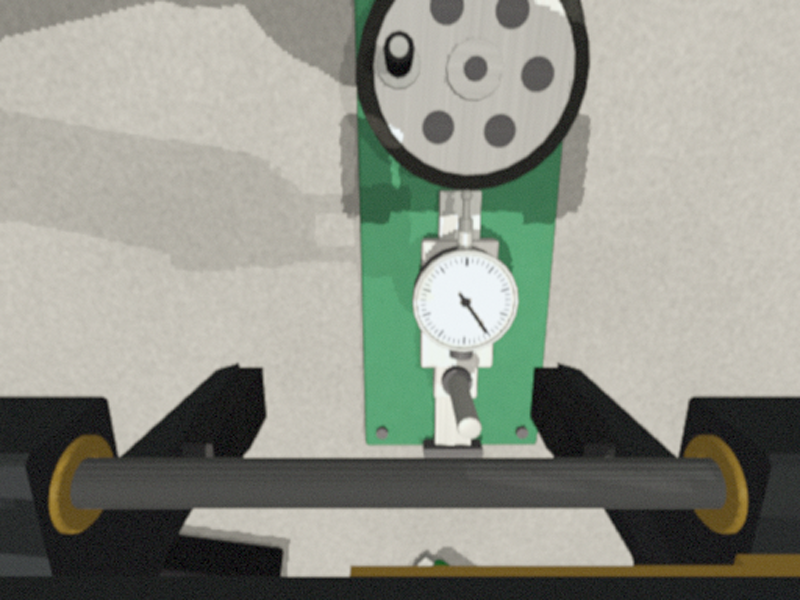

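The wrist view shows the handle top at (399,45), the hub bolt at (475,68), and the needle at about 4 mm with the plunger bearing on the tyre.

```bash
sed -i 's/def read(s,c,z=.071):/def read(s,c,z=.071,fixed=False):/; s/^    yy,xx=.*$/    if fixed: h=np.array([200.,200.])/; s/prof\[w8\]-20/prof[w8]-5/' needle.py
cat > sc.py <<'E'
from plant import r
from needle import *
import sys
# read in scene view: best of hub offsets by darkest needle
def scene(cam="scene",c=(.5968,-.060)):
    s=r.snapshot(cam); best=[]
    for dx in np.arange(-.006,.0061,.0015):
        for dy in np.arange(-.006,.0061,.0015):
            m,h,a,b,im=read(s,np.array(c)+[dx,dy],fixed=True); best.append((a-b,m,dx,dy))
    best.sort(); return best[:5]
if __name__=="__main__":
    for c in sys.argv[1:]:
        for b in scene(c)[:3]: print(c,np.round(b,4))
    print(r.get_state()["clock"])
E
python3 - <<'E'
import pickle
from plant import r
from needle import *
s=pickle.load(open("w3.pkl","rb"))
c=onz(s,*big((465,301)),.071)[:2];print("read",read(s,c)[:2])
hub=onz(s,*big((475,68)),.080)[:2];hd=onz(s,*big((399,45)),.120)[:2]
print("hub",hub,"handle",hd,"r",np.linalg.norm(hd-hub),"dial-hub",np.linalg.norm(hub-c))
a=r.snapshot("scene"); fa=lambda p:(big(p,1/6)+[185,180])
print("tri",tri(ray(s,*big((399,45))),ray(a,*fa((578,37)))))
from scipy.spatial.transform import Rotation as R
st=r.get_state();M=R.from_quat(st["eef_rot"]).as_matrix()
print("cm",100*M.T@(np.r_[hd,.1]-st["tool_pos"]),st["tool_pos"],st["q"])
print("handle rel hub in stand",(hd-hub)@XD,(hd-hub)@YD, "dirs",np.degrees(np.arctan2(*(-(hub-c)*[1,-1]))))
E
python3 sc.py scene top
```

```text
read (np.float64(4.013941351041574), array([ 0.59667919, -0.05991781]))
hub [0.5798449  0.08199295] handle [0.53578008 0.0807967 ] r 0.04408105821999741 dial-hub 0.14220239803885268
tri [0.53587106 0.07946424 0.12825103]
cm [13.10343695 -0.02001459 15.81245543] [ 0.54975082 -0.04933691  0.25825132] [-0.03984745  0.58724647  0.07430815  1.79561996 -0.0586358   0.75941133
  0.1715653 ]
handle rel hub in stand -0.0439484740651289 0.003416331532725376 dirs 6.658118627099416
scene [-6.68133e+01  4.11110e+00 -4.50000e-03  1.50000e-03]
scene [-6.6680e+01  4.0273e+00 -4.5000e-03 -0.0000e+00]
scene [-6.63733e+01  3.91680e+00 -6.00000e-03 -0.00000e+00]
top [-5.940e+00  4.188e-01  4.500e-03  4.500e-03]
top [-5.8933e+00  4.1760e-01  4.5000e-03  3.0000e-03]
top [-5.8667e+00  5.4410e-01  3.0000e-03  3.0000e-03]
11.925needle.py:20: RuntimeWarning: invalid value encountered in scalar divide
  v=np.clip(np.median(prof)-prof[w8]-5,0,None); ang=(k+(v*np.arange(-10,11)).sum()/v.sum())*.5
```

Emit:
step_arm:
  steps:
    - [3.3,0,0,0,0,0,-1]
    - [3.3,0,0,0,0,0,-1]
    - [3.3,0,0,0,0,0,-1]
    - [3.3,0,0,0,0,0,-1]
    - [0,0,2.5,0,0,0,-1]
    - [0,0,2.5,0,0,0,-1]
    - [0,0,0,0,0,0,-1]

```text
clock: 12.8
tool_pos: [0.5341, 0.0823, 0.2063]
eef_rot: [0.668, 0.744, -0.002, -0.001]
contact_force: [0.2, 0.4, 0.6]
opening: 1.001
finger_force: 0.0
```

Run:
```python
import pickle
from plant import r
from needle import *
st=r.get_state();print(st["tool_pos"],st["eef_rot"])
s=r.snapshot("wrist");cv2.imwrite("pics/w4.png",cv2.resize(s["pixels"][:,:,::-1],(640,480)));pickle.dump(s,open("w4.pkl","wb"))
```

```text
[0.53406879 0.08226029 0.20627705] [ 0.66818226  0.74399532 -0.0015787  -0.0009643 ]
```

View pics/w4.png

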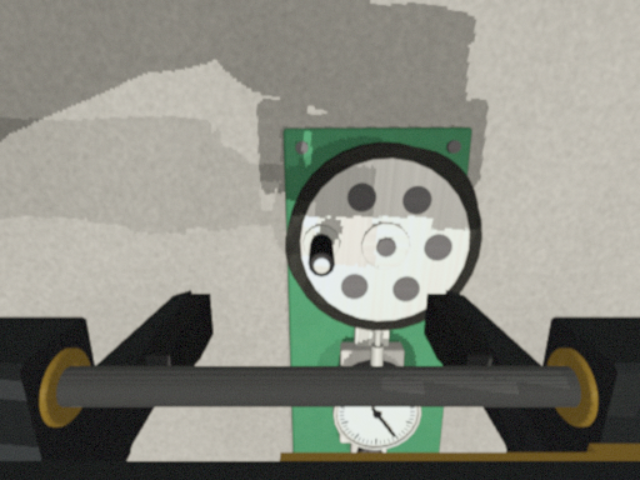

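The view shows the handle top at (321,266) and the hub at (386,246).

Run:
```python
import pickle
from plant import r
from needle import *
from scipy.spatial.transform import Rotation as R
s=pickle.load(open("w4.pkl","rb"));w=pickle.load(open("w3.pkl","rb"))
hd=onz(s,*big((321,266),.8),.12);hub=onz(s,*big((386,246.5),.8),.078)
print(hd,hub,np.linalg.norm((hd-hub)[:2]))
print("tri handle",tri(ray(s,*big((321,266),.8)),ray(w,*big((399,45)))),"hub",tri(ray(s,*big((386,246.5),.8)),ray(w,*big((475,68)))))
st=r.get_state();M=R.from_quat(st["eef_rot"]).as_matrix()
print("cm",100*M.T@(np.r_[hd[:2],.102]-st["tool_pos"]))
print((hd-hub)[:2]@XD,(hd-hub)[:2]@YD)
```

```text
[0.53564206 0.07949866 0.12      ] [0.58040727 0.08362952 0.078     ] 0.0449553997911476
tri handle [0.53568599 0.08031458 0.12225743] hub [0.58067728 0.08288105 0.07545517]
cm [-0.29114121  0.0558909  10.53953905]
-0.04495177327152908 0.0005710079920263699
```

Emit:
step_arm:
  steps:
    - [-0.25,0.05,2.0,0,0,0,-1]
    - [0,0,2.5,0,0,0,-1]
    - [0,0,2.5,0,0,0,-1]
    - [0,0,2.5,0,0,0,-1]
    - [0,0,0.9,0,0,0,-1]
    - [0,0,0,0,0,0,1]
    - [0,0,0,0,0,0,1]
    - [0,0,0,0,0,0,1]
  force: 15

```text
clock: 13.85
tool_pos: [0.5362, 0.0807, 0.1046]
eef_rot: [0.668, 0.744, 0.001, 0.0]
contact_force: [0.7, 1.1, -0.3]
opening: 0.684
finger_force: 0.0
```

Emit:
step_arm:
  steps:
    - [0,0,0,0,0,0,1]
    - [0,0,0,0,0,0,1]
    - [0,0,0,0,0,0,1]
    - [0,0,0,0,0,0,1]
    - [0,0,0,0,0,0,1]
    - [0,0,0,0,0,0,1]

```text
clock: 14.6
tool_pos: [0.5356, 0.0806, 0.1037]
eef_rot: [0.668, 0.744, 0.0, -0.0]
contact_force: [0.3, -0.3, -0.1]
opening: 0.177
finger_force: 15.0
```

```bash
python3 sc.py scene top
python3 - <<'E'
from plant import r
import cv2,numpy as np
s=r.snapshot("scene");t=r.snapshot("top")
f=lambda im,k:cv2.resize(im[:,:,::-1],(400,300),interpolation=cv2.INTER_CUBIC)
cv2.imwrite("pics/st.png",np.hstack([f(s["pixels"][170:260,190:310],4),f(t["pixels"],4)]))
st=r.get_state();print(st["tool_pos"],st["eef_rot"],st["contact_force"])
E
```

```text
scene [-6.68267e+01  4.11090e+00 -4.50000e-03  1.50000e-03]
scene [-6.66267e+01  4.01280e+00 -6.00000e-03  1.50000e-03]
scene [-6.65867e+01  4.02710e+00 -4.50000e-03 -0.00000e+00]
top [-6.8740e+01  3.8747e+00 -6.0000e-03  6.0000e-03]
top [-6.76733e+01  3.97250e+00 -4.50000e-03  6.00000e-03]
top [-6.62933e+01  3.77750e+00 -6.00000e-03  4.50000e-03]
14.7
[0.53553598 0.0806487  0.1036743 ] [ 6.67843492e-01  7.44301732e-01  1.02655489e-05 -3.87936741e-05] [-0.53348998 -0.3252322  -0.5222963 ]
```

View pics/st.png

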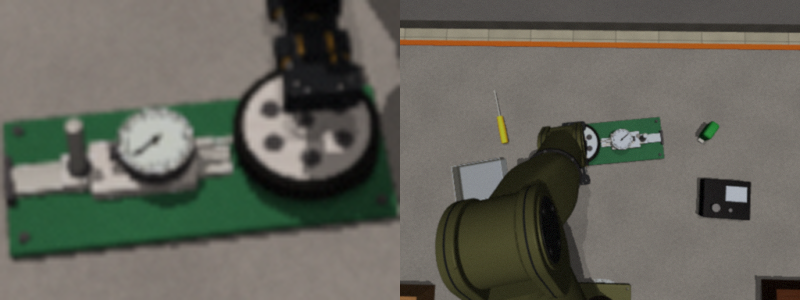

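Both views show the dial clear of the arm, and the handle is gripped. I'll scan counter-clockwise in 15° steps.

```bash
cat > q.py <<'E'
from sc import *
import warnings; warnings.filterwarnings("ignore")
hub=np.array([.5805,.0835]);st=r.get_state();d=np.array(st["tool_pos"])[:2]-hub
B=[(c,scene(c)) for c in ("scene","top")]
print("phi %.1f r %.1f"%(np.degrees(np.arctan2(d@YD-.0012,d@XD))%360,1e3*np.linalg.norm(d-.0012*YD)),*["%s %.2f (%.0f)"%(c,np.mean([b[1] for b in v[:5]]),v[0][0]) for c,v in B],"F",np.round(st["contact_force"],1),"t",st["clock"])
E
python3 q.py
```

```text
phi 179.2 r 45.0 scene 4.04 (-67) top 3.92 (-69) F [-0.5 -0.3 -0.5] t 14.8
```

Emit:
step_arm:
  steps:
    - [-0.59,0.04,0,0,0,0,1]
    - [-0.58,0.11,0,0,0,0,1]
    - [0,0,0,0,0,0,1]

```text
clock: 15.28
tool_pos: [0.5381, 0.068, 0.1037]
eef_rot: [0.668, 0.744, -0.0, 0.0]
contact_force: [-1.4, 0.6, 0.3]
opening: 0.174
finger_force: 15.0
```

```bash
python3 q.py
```

```text
phi 195.5 r 45.4 scene 4.04 (-67) top 3.92 (-68) F [-1.4  0.6  0.3] t 15.275
```

Emit:
step_arm:
  steps:
    - [-0.56,0.19,0,0,0,0,1]
    - [-0.53,0.26,0,0,0,0,1]
    - [0,0,0,0,0,0,1]

```text
clock: 15.75
tool_pos: [0.5436, 0.0575, 0.1036]
eef_rot: [0.668, 0.744, -0.001, 0.0]
contact_force: [-2.8, -1.9, 1.5]
opening: 0.171
finger_force: 15.0
```

```bash
python3 q.py
```

```text
phi 210.5 r 45.7 scene 4.04 (-67) top 3.91 (-68) F [-2.8 -1.9  1.5] t 15.75
```

Plain rim reads 4.0 mm, and the crank is following. I'll continue.

Emit:
step_arm:
  steps:
    - [-0.49,0.33,0,0,0,0,1]
    - [-0.44,0.39,0,0,0,0,1]
    - [0,0,0,0,0,0,1]

```text
clock: 16.23
tool_pos: [0.5515, 0.0489, 0.1036]
eef_rot: [0.668, 0.744, -0.001, -0.0]
contact_force: [-3.9, -3.6, 3.3]
opening: 0.178
finger_force: 15.0
```

```bash
python3 q.py
```

```text
phi 225.1 r 46.0 scene 4.04 (-67) top 3.92 (-68) F [-3.9 -3.6  3.3] t 16.225
```

Emit:
step_arm:
  steps:
    - [-0.39,0.44,0,0,0,0,1]
    - [-0.33,0.49,0,0,0,0,1]
    - [0,0,0,0,0,0,1]

```text
clock: 16.7
tool_pos: [0.562, 0.0424, 0.1036]
eef_rot: [0.668, 0.744, -0.001, 0.001]
contact_force: [-3.5, -3.9, 2.4]
opening: 0.175
finger_force: 15.0
```

```bash
python3 q.py
```

```text
phi 240.5 r 46.1 scene 4.02 (-64) top 3.92 (-69) F [-3.5 -3.9  2.4] t 16.7
```

Emit:
step_arm:
  steps:
    - [-0.26,0.53,0,0,0,0,1]
    - [-0.19,0.56,0,0,0,0,1]
    - [0,0,0,0,0,0,1]

```text
clock: 17.18
tool_pos: [0.5738, 0.0389, 0.1037]
eef_rot: [0.668, 0.744, -0.001, 0.001]
contact_force: [-2.8, -4.7, 1.0]
opening: 0.172
finger_force: 15.0
```

```bash
python3 q.py
```

```text
phi 255.9 r 46.3 scene 5.24 (-65) top 5.43 (-70) F [-2.8 -4.7  1. ] t 17.175
```

Emit:
step_arm:
  steps:
    - [-0.11,0.58,0,0,0,0,1]
    - [-0.04,0.59,0,0,0,0,1]
    - [0,0,0,0,0,0,1]

```text
clock: 17.65
tool_pos: [0.5867, 0.0388, 0.1037]
eef_rot: [0.668, 0.744, 0.0, 0.002]
contact_force: [-0.1, -5.9, -1.2]
opening: 0.174
finger_force: 15.0
```

```bash
python3 q.py
```

```text
phi 271.8 r 46.3 scene 4.98 (-66) top 4.76 (-62) F [-0.1 -5.9 -1.2] t 17.65
```

This is the lesser swelling, peaking near phi 262 at about 5.5 mm. I'll continue to find the main one.

Emit:
step_arm:
  steps:
    - [-0.06,0.59,0,0,0,0,1]
    - [0.01,0.58,0,0,0,0,1]
    - [0,0,0,0,0,0,1]

```text
clock: 18.12
tool_pos: [0.598, 0.0418, 0.1037]
eef_rot: [0.668, 0.744, 0.001, 0.001]
contact_force: [-0.9, -2.8, -0.3]
opening: 0.179
finger_force: 15.0
```

```bash
python3 q.py
```

```text
phi 286.4 r 46.3 scene 4.04 (-68) top 3.91 (-69) F [-0.9 -2.8 -0.3] t 18.125
```

Emit:
step_arm:
  steps:
    - [0.19,0.56,0,0,0,0,1]
    - [0.26,0.53,0,0,0,0,1]
    - [0,0,0,0,0,0,1]

```text
clock: 18.6
tool_pos: [0.6083, 0.0479, 0.1037]
eef_rot: [0.668, 0.745, 0.001, 0.0]
contact_force: [-0.3, -1.8, -0.9]
opening: 0.172
finger_force: 15.0
```

```bash
python3 q.py
```

```text
phi 301.2 r 46.2 scene 4.04 (-67) top 3.91 (-69) F [-0.3 -1.8 -0.9] t 18.6
```

Emit:
step_arm:
  steps:
    - [0.33,0.49,0,0,0,0,1]
    - [0.39,0.44,0,0,0,0,1]
    - [0,0,0,0,0,0,1]

```text
clock: 19.08
tool_pos: [0.6167, 0.0565, 0.1037]
eef_rot: [0.667, 0.745, 0.001, 0.0]
contact_force: [-0.1, -0.6, -0.5]
opening: 0.175
finger_force: 15.0
```

```bash
python3 q.py
```

```text
phi 316.2 r 45.9 scene 4.04 (-67) top 3.91 (-69) F [-0.1 -0.6 -0.5] t 19.075
```

Emit:
step_arm:
  steps:
    - [0.44,0.39,0,0,0,0,1]
    - [0.49,0.33,0,0,0,0,1]
    - [0,0,0,0,0,0,1]

```text
clock: 19.55
tool_pos: [0.6224, 0.0668, 0.1037]
eef_rot: [0.667, 0.745, 0.001, -0.0]
contact_force: [-0.5, 0.0, -0.5]
opening: 0.171
finger_force: 15.0
```

```bash
python3 q.py
```

```text
phi 330.9 r 45.7 scene 4.04 (-67) top 3.92 (-69) F [-0.5  0.  -0.5] t 19.55
```

Emit:
step_arm:
  steps:
    - [0.53,0.26,0,0,0,0,1]
    - [0.56,0.19,0,0,0,0,1]
    - [0,0,0,0,0,0,1]

```text
clock: 20.02
tool_pos: [0.6252, 0.0779, 0.1037]
eef_rot: [0.667, 0.745, 0.0, -0.0]
contact_force: [-1.8, -0.1, 0.4]
opening: 0.174
finger_force: 15.0
```

```bash
python3 q.py
```

```text
phi 345.4 r 45.4 scene 4.04 (-67) top 3.93 (-69) F [-1.8 -0.1  0.4] t 20.025
```

Emit:
step_arm:
  steps:
    - [0.58,0.11,0,0,0,0,1]
    - [0.59,0.04,0,0,0,0,1]
    - [0,0,0,0,0,0,1]

```text
clock: 20.5
tool_pos: [0.6252, 0.0891, 0.1037]
eef_rot: [0.668, 0.745, 0.0, -0.0]
contact_force: [-2.0, -2.3, 1.3]
opening: 0.18
finger_force: 15.0
```

```bash
python3 q.py
```

```text
phi 359.6 r 45.0 scene 4.04 (-67) top 3.92 (-70) F [-2.  -2.3  1.3] t 20.5
```

Emit:
step_arm:
  steps:
    - [0.59,-0.04,0,0,0,0,1]
    - [0.58,-0.11,0,0,0,0,1]
    - [0,0,0,0,0,0,1]

```text
clock: 20.98
tool_pos: [0.6225, 0.0996, 0.1037]
eef_rot: [0.668, 0.744, -0.0, 0.0]
contact_force: [-3.5, -3.3, 1.8]
opening: 0.172
finger_force: 15.0
```

```bash
python3 q.py
```

```text
phi 13.5 r 44.7 scene 4.19 (-66) top 4.01 (-68) F [-3.5 -3.3  1.8] t 20.975
```

Emit:
step_arm:
  steps:
    - [0.56,-0.19,0,0,0,0,1]
    - [0.53,-0.26,0,0,0,0,1]
    - [0,0,0,0,0,0,1]

```text
clock: 21.45
tool_pos: [0.6169, 0.1098, 0.1037]
eef_rot: [0.668, 0.744, -0.0, 0.0]
contact_force: [-2.5, -4.0, 1.0]
opening: 0.177
finger_force: 15.0
```

```bash
python3 q.py
```

```text
phi 28.5 r 44.4 scene 6.73 (-74) top 6.38 (-72) F [-2.5 -4.   1. ] t 21.45
```

Emit:
step_arm:
  steps:
    - [0.49,-0.33,0,0,0,0,1]
    - [0.44,-0.39,0,0,0,0,1]
    - [0,0,0,0,0,0,1]

```text
clock: 21.92
tool_pos: [0.6087, 0.1185, 0.1037]
eef_rot: [0.668, 0.744, -0.0, 0.0]
contact_force: [-2.3, -5.3, 0.1]
opening: 0.175
finger_force: 15.0
```

```bash
python3 q.py
```

```text
phi 44.0 r 44.1 scene 6.90 (-74) top 6.66 (-68) F [-2.3 -5.3  0.1] t 21.925
```

Emit:
step_arm:
  steps:
    - [0.39,-0.44,0,0,0,0,1]
    - [0.33,-0.49,0,0,0,0,1]
    - [0,0,0,0,0,0,1]

```text
clock: 22.4
tool_pos: [0.5987, 0.1246, 0.1037]
eef_rot: [0.668, 0.744, -0.0, 0.0]
contact_force: [-2.0, -4.4, 1.3]
opening: 0.175
finger_force: 15.0
```

```bash
python3 q.py
```

```text
phi 59.4 r 43.9 scene 5.06 (-70) top 5.00 (-65) F [-2.  -4.4  1.3] t 22.4
```

Emit:
step_arm:
  steps:
    - [0.26,-0.53,0,0,0,0,1]
    - [0.19,-0.56,0,0,0,0,1]
    - [0,0,0,0,0,0,1]

```text
clock: 22.88
tool_pos: [0.588, 0.1278, 0.1037]
eef_rot: [0.668, 0.744, 0.0, 0.001]
contact_force: [-0.4, -4.8, -0.5]
opening: 0.175
finger_force: 15.0
```

```bash
python3 q.py
```

```text
phi 73.9 r 43.7 scene 3.98 (-67) top 3.92 (-69) F [-0.4 -4.8 -0.5] t 22.875
```

The main swelling is found, with its peak near phi 38. I'll sweep back across it to pin the centre.

Emit:
step_arm:
  steps:
    - [-0.19,0.56,0,0,0,0,1]
    - [-0.26,0.53,0,0,0,0,1]
    - [0,0,0,0,0,0,1]
    - [0,0,0,0,0,0,1]

```text
clock: 23.48
tool_pos: [0.5982, 0.1248, 0.1037]
eef_rot: [0.668, 0.744, -0.0, -0.0]
contact_force: [-2.4, -4.5, 1.9]
opening: 0.173
finger_force: 15.0
```

```bash
python3 q.py
```

```text
phi 60.0 r 43.9 scene 4.76 (-67) top 4.76 (-64) F [-2.4 -4.5  1.9] t 23.475
```

Emit:
step_arm:
  steps:
    - [-0.33,0.49,0,0,0,0,1]
    - [0,0,0,0,0,0,1]
    - [0,0,0,0,0,0,1]

```text
clock: 23.95
tool_pos: [0.6031, 0.1223, 0.1037]
eef_rot: [0.668, 0.744, -0.001, -0.001]
contact_force: [-3.6, -3.4, 3.0]
opening: 0.173
finger_force: 15.0
```

```bash
python3 q.py
```

```text
phi 52.9 r 43.9 scene 5.93 (-61) top 5.94 (-61) F [-3.6 -3.4  3. ] t 23.95
```

Emit:
step_arm:
  steps:
    - [-0.39,0.44,0,0,0,0,1]
    - [-0.44,0.39,0,0,0,0,1]
    - [0,0,0,0,0,0,1]
    - [0,0,0,0,0,0,1]

```text
clock: 24.55
tool_pos: [0.612, 0.1156, 0.1036]
eef_rot: [0.668, 0.745, -0.0, -0.001]
contact_force: [-3.9, -2.6, 2.3]
opening: 0.175
finger_force: 15.0
```

```bash
python3 q.py
```

```text
phi 38.4 r 44.2 scene 7.04 (-76) top 6.86 (-57) F [-3.9 -2.6  2.3] t 24.55
```

Emit:
step_arm:
  steps:
    - [-0.49,0.33,0,0,0,0,1]
    - [-0.53,0.26,0,0,0,0,1]
    - [0,0,0,0,0,0,1]
    - [0,0,0,0,0,0,1]

```text
clock: 25.15
tool_pos: [0.6191, 0.1066, 0.1036]
eef_rot: [0.668, 0.745, -0.0, -0.001]
contact_force: [-4.2, -1.4, 2.7]
opening: 0.177
finger_force: 15.0
```

```bash
python3 q.py
```

```text
phi 23.5 r 44.5 scene 6.01 (-64) top 5.99 (-65) F [-4.2 -1.4  2.7] t 25.15
```

Emit:
step_arm:
  steps:
    - [-0.56,0.19,0,0,0,0,1]
    - [0,0,0,0,0,0,1]
    - [0,0,0,0,0,0,1]

```text
clock: 25.62
tool_pos: [0.6221, 0.1009, 0.1037]
eef_rot: [0.668, 0.745, 0.0, -0.001]
contact_force: [-4.8, 0.1, 4.1]
opening: 0.176
finger_force: 15.0
```

```bash
python3 q.py
```

```text
phi 15.2 r 44.7 scene 4.65 (-78) top 4.52 (-69) F [-4.8  0.1  4.1] t 25.625
```

The centre from the symmetric flank readings is phi 38.0, approached clockwise. I'll go past it and come back to it.

Emit:
step_arm:
  steps:
    - [0.53,-0.26,0,0,0,0,1]
    - [0.49,-0.33,0,0,0,0,1]
    - [0.44,-0.39,0,0,0,0,1]
    - [0.39,-0.44,0,0,0,0,1]
    - [0,0,0,0,0,0,1]
    - [-0.39,0.44,0,0,0,0,1]
    - [-0.46,0.41,0,0,0,0,1]
    - [0,0,0,0,0,0,1]

```text
clock: 26.72
tool_pos: [0.6163, 0.1104, 0.1038]
eef_rot: [0.668, 0.745, 0.001, -0.0]
contact_force: [0.3, 1.7, -0.8]
opening: 0.175
finger_force: 15.0
```

Emit:
step_arm:
  steps:
    - [0,0,0,0,0,0,1]
    - [0,0,0,0,0,0,1]

```text
clock: 26.98
tool_pos: [0.6163, 0.1102, 0.1038]
eef_rot: [0.668, 0.745, 0.001, -0.0]
contact_force: [0.3, 3.8, -1.9]
opening: 0.175
finger_force: 15.0
```

```bash
python3 q.py
```

```text
phi 29.4 r 44.1 scene 6.76 (-71) top 6.49 (-66) F [ 0.3  3.8 -1.9] t 26.975
```

Emit:
step_arm:
  steps:
    - [0.56,-0.37,0,0,0,0,1]
    - [0.45,-0.4,0,0,0,0,1]
    - [0,0,0,0,0,0,1]
    - [0,0,0,0,0,0,1]
    - [-0.45,0.4,0,0,0,0,1]
    - [0,0,0,0,0,0,1]
    - [0,0,0,0,0,0,1]

```text
clock: 27.95
tool_pos: [0.6116, 0.1155, 0.1038]
eef_rot: [0.668, 0.745, 0.001, -0.0]
contact_force: [2.4, 5.0, -3.2]
opening: 0.176
finger_force: 15.0
```

```bash
python3 q.py
```

```text
phi 38.6 r 43.9 scene 7.04 (-76) top 6.94 (-64) F [ 2.4  5.  -3.2] t 27.95
```

Emit:
step_arm:
  steps:
    - [-0.04,0.03,0,0,0,0,1]
    - [0,0,0,0,0,0,1]
    - [0.06,0.08,0,0,0,0,1]
    - [0.07,0.07,0,0,0,0,1]
    - [0,0,0,0,0,0,1]

```text
clock: 28.68
tool_pos: [0.6119, 0.1154, 0.1037]
eef_rot: [0.668, 0.744, -0.001, -0.001]
contact_force: [-3.6, 4.6, 1.4]
opening: 0.179
finger_force: 15.0
```

```bash
python3 q.py
```

```text
phi 38.3 r 44.0 scene 7.04 (-76) top 6.92 (-61) F [-3.6  4.6  1.4] t 28.675
```

Emit:
step_arm:
  steps:
    - [0.06,-0.05,0,0,0,0,1]
    - [0.06,-0.05,0,0,0,0,1]
    - [0,0,0,0,0,0,1]

```text
clock: 29.15
tool_pos: [0.6118, 0.1156, 0.1036]
eef_rot: [0.668, 0.744, -0.001, 0.0]
contact_force: [-3.1, 1.2, 1.6]
opening: 0.174
finger_force: 15.0
```

```bash
python3 q.py
```

```text
phi 38.5 r 44.1 scene 7.05 (-76) top 6.86 (-58) F [-3.1  1.2  1.6] t 29.15
```

Emit:
step_arm:
  steps:
    - [0,0,0,0,0,0,0]
    - [0,0,0,0,0,0,0]
    - [0,0,0,0,0,0,-1]
    - [0,0,0,0,0,0,-1]
    - [0,0,0,0,0,0,-1]
    - [0,0,-2,0,0,0,-1]
    - [0,0,-3,0,0,0,-1]
    - [0,0,-4,0,0,0,-1]

```text
clock: 30.25
tool_pos: [0.6115, 0.1164, 0.1939]
eef_rot: [0.668, 0.744, -0.001, -0.001]
contact_force: [1.2, -0.2, 0.3]
opening: 0.997
finger_force: 0.0
```

Emit:
step_arm:
  steps:
    - [0,0,-4,0,0,0,-1]
    - [-4,-1,-2,0,0,0,-1]
    - [-5,-1,0,0,0,0,-1]
    - [-5,-1,0,0,0,0,-1]
    - [0,0,0,0,0,0,-1]
    - [0,0,0,0,0,0,-1]

```text
clock: 31.0
tool_pos: [0.5976, -0.025, 0.2537]
eef_rot: [0.668, 0.744, 0.0, -0.0]
contact_force: [0.6, 0.2, -0.1]
opening: 0.995
finger_force: 0.0
```

```bash
python3 q.py
python3 - <<'E'
from plant import r
from needle import *
import pickle
s=r.snapshot("wrist");print(read(s,np.array([.5967,-.06]))[:2],r.get_state()["tool_pos"])
cv2.imwrite("pics/w5.png",cv2.resize(s["pixels"][:,:,::-1],(800,600)));pickle.dump(s,open("w5.pkl","wb"))
E
```

```text
phi 272.9 r 111.0 scene 7.05 (-72) top nan (-3) F [ 0.6  0.2 -0.1] t 31.0
(np.float64(6.943174452780116), array([ 0.59644883, -0.05952364])) [ 0.59769726 -0.02372817  0.25357359]
```

View pics/w5.png

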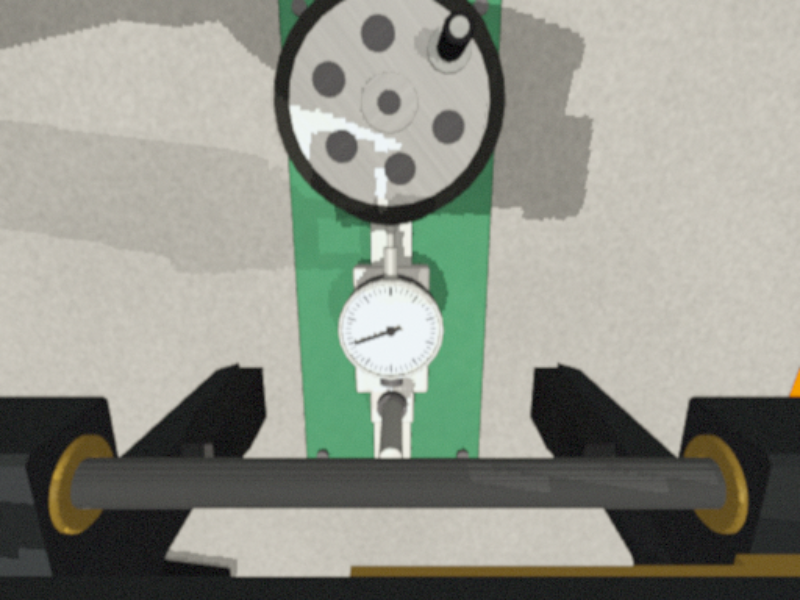

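The needle at (392,331) reads about 7.0 mm, which is 3 mm above the plain rim. The plunger bears on the highest spot, and the gripper is clear.

```bash
python3 -c "
from plant import r
print(r.finish_job())"
```

```text
the job is handed in; nothing more can be done
None
```

The job is handed in at about 31 s of the 70 s: the tyre's highest spot stands under the plunger, which still bears on it (about 7.0 mm on the dial, 4.0 mm on the plain rim), and the robot is clear.

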